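# Unstack the hardware bins into their docking trays

### The job

The refilled hardware bins have been carried to the printing bench in one stack. Take the stack apart and stand each bin in the docking tray of its own length, flat on the tray's floor inside the rim. Keep the bins upright so that nothing spills, and leave the freshly glued bracket alone.

Things in the scene. Friction and masses are not known exactly. Their poses are not given: they have to be found in the camera images.
- bin1_c (a point): Centre (half-way up) of the one-cell bin: white, printed, open-topped, holding brass nozzles; 41.5 mm long (own y), 41.5 wide (own x), 50 high, z up, 60 g. Square feet 34 mm wide, 3.5 high (within the 50), one per 42 mm cell, drop inside the rim of a bin below with 1.5 mm play: stacked bins step up by 46.5 mm; lift straight up. It is the top of the stack, on one of the two cells of bin2.
- bin2_c (a point): Centre (half-way up) of the two-cell bin: white, printed, open-topped, holding small black screws; 83.5 mm long (own y), 41.5 wide (own x), 50 high, z up, 100 g. Square feet 34 mm wide, 3.5 high (within the 50), one per 42 mm cell, drop inside the rim of a bin below with 1.5 mm play: stacked bins step up by 46.5 mm; lift straight up. It stands on bin3, over two of its three cells.
- bin3_c (a point): Centre (half-way up) of the three-cell bin: white, printed, open-topped, holding ball bearings; 125.5 mm long (own y), 41.5 wide (own x), 50 high, z up, 130 g. Square feet 34 mm wide, 3.5 high (within the 50), one per 42 mm cell, drop inside the rim of a bin below with 1.5 mm play: stacked bins step up by 46.5 mm; lift straight up. It stands on bin4, over three of its four cells.
- bin4_c (a point): Centre (half-way up) of the four-cell bin: white, printed, open-topped, holding belt pulleys; 167.5 mm long (own y), 41.5 wide (own x), 50 high, z up, 160 g. Square feet 34 mm wide, 3.5 high (within the 50), one per 42 mm cell, drop inside the rim of a bin below with 1.5 mm play: stacked bins step up by 46.5 mm; lift straight up. It is the bottom of the stack.
- tray1: The one-cell docking tray: black, printed, fixed to the bench, 54 mm long (own y), 54 wide (own x) outside; rim 2 mm thick, top 4.5 mm above the bench; floor 1.5 mm above it, 50 x 50 inside, marked with one grey square. Origin: centre of its underside. A bin flat in it has its centre 26.5 mm above the bench, its feet 8 mm from the rim if centred; either way round.
- tray2: The two-cell docking tray: black, printed, fixed to the bench, 96 mm long (own y), 54 wide (own x) outside; rim 2 mm thick, top 4.5 mm above the bench; floor 1.5 mm above it, 92 x 50 inside, marked with two grey squares. Origin: centre of its underside. A bin flat in it has its centre 26.5 mm above the bench, its feet 8 mm from the rim if centred; either way round.
- tray3: The three-cell docking tray: black, printed, fixed to the bench, 138 mm long (own y), 54 wide (own x) outside; rim 2 mm thick, top 4.5 mm above the bench; floor 1.5 mm above it, 134 x 50 inside, marked with three grey squares. Origin: centre of its underside. A bin flat in it has its centre 26.5 mm above the bench, its feet 8 mm from the rim if centred; either way round.
- tray4: The four-cell docking tray: black, printed, fixed to the bench, 180 mm long (own y), 54 wide (own x) outside; rim 2 mm thick, top 4.5 mm above the bench; floor 1.5 mm above it, 176 x 50 inside, marked with four grey squares. Origin: centre of its underside. A bin flat in it has its centre 26.5 mm above the bench, its feet 8 mm from the rim if centred; either way round.
- bracket: A freshly glued white printed L-shaped bracket with an orange spring clamp, 36 x 80 mm on the bench and 65 mm high, standing loose; origin at the centre of its underside. To be left alone.
There are look-alikes about, which are no part of the job. What is shaped like the tray4 but blue is not meant. Leave any red look-alike of the part that bears bin4_c alone.

How it is judged:
By the outcome, as a careful person would: the job done as asked, in the order asked, and still so for the second after the job is handed in, with the robot touching nothing.
It also fails if it takes over 115 s, if anything falls off the work surface, if the arm or the gripper's body presses on something with over 40 N, if the wrist force passes 120 N, or if a joint passes its speed limit or range.

### The arm

A 7-joint arm with a two-finger parallel gripper is mounted at the origin on the work surface. World frame = base frame: x ahead of the robot, y to its left, z up, the work surface at z = 0. Lengths are in mm, angles in rad, forces in N, time in s.
With the tool pointing down it reaches from about 400 to 900 mm from the base axis. Payload 5.6 kg.
Tool frame: the origin (TCP) lies midway between the tips of the shut fingers; the grasp point (between the pads) lies 19 mm behind it; z points along the fingers, y is the line along which they close (so a half turn about z gives the same grasp; the last joint's range is limited). The gripper opens to 92 mm and grips with 3 to 60 N. Pads are 20 mm wide; open, the fingers measure 128 mm over their backs; the gripper's body (75 mm by 189 mm) begins 69 mm behind the grasp point.
Start: joints at [1.264, 0.468, -0.012, 1.603, 0.006, 1.071, -0.056], TCP at [169.446, -627.533, 214.592] pointing down, gripper open.
Joint ranges: [-2.53, 2.53], [-0.31, 2.02], [-1.57, 1.55], [0.28, 2.44], [-1.29, 4.43], [0.15, 1.84], [-2.92, 2.92]. Speed limits (rad/s): [2.57, 2.57, 3.14, 3.14, 3.14, 3.14, 3.14].

### API

Orientations are given as a rotation vector (axis times angle).
In Python, from cell import robot, grip, kin, viewer gives the robot as it stands. Calls block until the motion is done:
- robot.movep(position, orientation): joint-space move of the TCP to a pose.
- robot.servo_line(position, feed=150, rotation=None): straight line of the TCP; rotation=None keeps the orientation; feed is the mean speed in mm/s.
- robot.goto_joints(angles): joint-space move.
- grip(opening, newtons=None): opening from 0.0 (shut) to 1.0 (fully open); newtons is the grip in N (None keeps the last); returns when the fingers have stopped.
- robot.hold(seconds).
- kin.ik(position, orientation): joint angles nearest the present ones, or None.
- robot.observe(): the state.
- viewer.read_camera(name): name is "scene" or "side" or "wrist"; returns the picture (420x560x3 uint8, red, green, blue); there is no depth.
- viewer.camera_info(name): a dict with "camera_matrix" (3x3 intrinsics, pixels), "R" (3x3) and "t" (3): a world point X has camera coordinates R X + t. Camera axes: x right, y down, z forward; pixel columns grow to the right and rows downward; lengths in mm; the calibration is good to about 2 mm. A picture is of the moment at which its call begins: read the wrist's pose just before it. camera_info takes no time and is no camera call; for the wrist camera it gives the pose at the moment of the call.
A pose or a line that the arm cannot do raises robot.IKError and nothing moves.
- robot.job_done(): hands the job in; it is judged then, once.
Trained networks look in the newest picture that a camera, given by its name, has taken for a name from the list of things; names that differ only in an ending like _2 or _b are one class to them, and where a whole thing is asked for, a point or a joint stands for the part that bears it (a point fixed in the world has none). Each returns a list of dicts, best first, with "confidence" (0 to 1); they miss things now and then, are a little off and sometimes report something else, mostly with a low value. They report only what shows in the picture. A call takes as long as a camera call. They do not tell look-alikes from the thing itself.
- viewer.silhouettes(name, camera): "mask" (420x560 bool, what is visible of it).
- viewer.pinpoint(name, camera): "at" ([x, y, z] in mm, in the coordinates of the camera as it stood for that picture, good to about 4 mm: a listed point, or the origin of a listed thing).
The state is a dict: "t": time; "joints": joint angles; "joint_velocities": joint speeds; "joint_torque": joint torques, N m; "tcp_pos": TCP position; "tcp_rot": TCP orientation; "contact_force": force on the tool from outside, world axes, zero at the start; "wrist_torque": the same for the moment, N m; "grip_width": opening from 0.0 (shut) to 1.0 (fully open); "grip_force": force on a finger pad.
Only numpy, scipy, OpenCV 4.12 (cv2) and the standard library are available. Lean on these libraries where they do the work, as an engineer would, in place of code of your own. Each camera call takes 0.05 s, during which the arm holds its last target. There are 200 camera calls.

## Working session

There is one attempt and no reset: what is moved stays moved. The work goes in short steps, each a Python script; the robot and the scene stay as the last script left them, time stands still between calls to the robot, and variables do not carry over. Pictures are saved under pics/ and viewed, at most 14 in all, crops included, and the job is handed in when it is done.

```bash
mkdir -p pics; ls; cat > h.py <<'E'
import numpy as np, cv2
from cell import robot, grip, kin, viewer
def snap(cam, fn=None):
    im=viewer.read_camera(cam)
    if fn: cv2.imwrite('pics/'+fn, im[:,:,::-1])
    return im
def world(cam,p):
    c=viewer.camera_info(cam); return np.array(c['R']).T@(np.array(p)-np.array(c['t']))
def proj(cam,X,c=None):
    c=c or viewer.camera_info(cam); q=(np.array(c['R'])@np.atleast_2d(X).T).T+np.array(c['t']); q=q@np.array(c['camera_matrix']).T; return q[:,:2]/q[:,2:]
def back(cam,uv,z,c=None):
    c=c or viewer.camera_info(cam); R=np.array(c['R']);t=np.array(c['t'])
    uv=np.atleast_2d(uv).astype(float); d=np.linalg.solve(np.array(c['camera_matrix']),np.c_[uv,np.ones(len(uv))].T).T@R
    o=-R.T@t; return o+d*((z-o[2])/d[:,2])[:,None]
E
python3 - <<'E'
from h import *
for cam in ['scene','side','wrist']:
    snap(cam,cam+'0.png')
    c=viewer.camera_info(cam); print(cam,'pos',(-np.array(c['R']).T@np.array(c['t'])).round(),'fwd',np.array(c['R'])[2].round(2))
    if cam=='wrist': continue
    for n in ['bin1_c','bin2_c','bin3_c','bin4_c','tray1','tray2','tray3','tray4','bracket']:
        for d in viewer.pinpoint(n,cam)[:4]:
            w=world(cam,d['at']); print(n,round(d['confidence'],2),w.round(0),proj(cam,w)[0].round())
print(robot.observe())
E
```

```text
pics
scene pos [1150.  359.  789.] fwd [-0.68 -0.35 -0.64]
bin1_c 0.86 [428. 187. 170.] [360. 219.]
bin1_c 0.37 [635. 323.   1.] [382. 365.]
bin2_c 0.92 [433. 210. 120.] [367. 240.]
bin3_c 0.58 [431. 185.  67.] [354. 253.]
bin4_c 0.97 [274. 233.  27.] [390. 232.]
bin4_c 0.89 [429. 207.  27.] [361. 268.]
tray1 0.87 [ 239. -250.   -2.] [237. 183.]
tray1 0.84 [632. 325.   0.] [383. 365.]
tray1 0.68 [ 442. -211.   -0.] [210. 226.]
tray1 0.68 [ 630. -307.    2.] [135. 258.]
tray2 0.87 [ 239. -250.   -2.] [237. 183.]
tray2 0.84 [632. 325.   0.] [383. 365.]
tray2 0.68 [ 442. -211.   -0.] [210. 226.]
tray2 0.68 [ 630. -307.    2.] [135. 258.]
tray3 0.87 [ 239. -250.   -2.] [237. 183.]
tray3 0.84 [632. 325.   0.] [383. 365.]
tray3 0.68 [ 442. -211.   -0.] [210. 226.]
tray3 0.68 [ 630. -307.    2.] [135. 258.]
tray4 0.87 [ 239. -250.   -2.] [237. 183.]
tray4 0.84 [632. 325.   0.] [383. 365.]
tray4 0.68 [ 442. -211.   -0.] [210. 226.]
tray4 0.68 [ 630. -307.    2.] [135. 258.]
bracket 0.86 [622. 109.   4.] [287. 319.]
side pos [-109.  698.  963.] fwd [ 0.46 -0.57 -0.68]
bin1_c 0.83 [434. 187. 1
[... 992 characters left out ...]
04, -0.01161817,  1.60272433,  0.0060139 ,
        1.07141454, -0.05632839]), 'joint_velocities': array([-4.15175451e-04,  1.18742341e-03,  9.84920184e-05, -8.61123413e-05,
       -3.58927516e-04, -1.41522749e-03, -1.74307878e-03]), 'joint_torque': array([ 3.44025148e-04, -5.20420396e+01, -1.23606162e-02, -2.44054019e+01,
       -5.66436583e-02,  1.15414397e-02,  4.17038436e-06]), 'tcp_pos': array([ 169.42201951, -627.51898152,  214.57706225]), 'tcp_rot': array([-3.11431783e+00, -4.12987819e-01,  7.30867339e-05]), 'contact_force': array([-0.57895947,  0.18587439, -0.60242624]), 'wrist_torque': array([ 0.00201833,  0.00120505, -0.03009941]), 'grip_force': 0.0, 'grip_width': 1.002654820717418}
```

View pics/scene0.png

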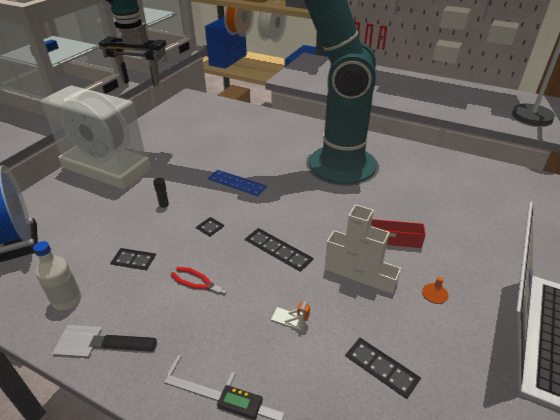

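View pics/side0.png

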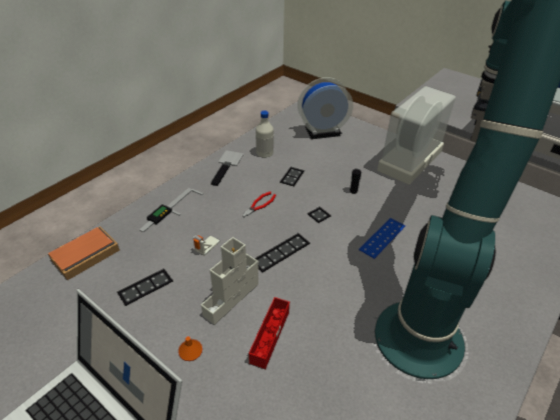

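Scene: stack at (360,260), red decoy bin beside it at (397,233), blue decoy tray (237,183), and black trays at (210,226), (133,258), (278,249) and (383,365). Side: bracket at (206,245); the stack's yaw is visible. Next I fit the tray rectangles from masks and move the wrist camera over the stack.

```bash
cat >> h.py <<'E'
def rect(mask,cam,z,c=None):
    cs,_=cv2.findContours(mask.astype(np.uint8),cv2.RETR_EXTERNAL,cv2.CHAIN_APPROX_NONE)
    k=max(cs,key=cv2.contourArea)[:,0,:]
    P=back(cam,k,z,c)[:,:2].astype(np.float32)
    (cx,cy),(w,h),a=cv2.minAreaRect(P); a=np.radians(a)
    if w>h: w,h=h,w; a+=np.pi/2   # h long: long axis direction = a+90
    yaw=(a+np.pi/2)%np.pi         # world angle of the long axis
    return np.array([cx,cy]),w,h,yaw
def Rdown(close_angle):
    # tool z down, tool y along close_angle (world); rotvec
    from scipy.spatial.transform import Rotation as Ro
    y=np.array([np.cos(close_angle),np.sin(close_angle),0]); z=np.array([0,0,-1.]); x=np.cross(y,z)
    return Ro.from_matrix(np.c_[x,y,z]).as_rotvec()
def bestrot(pos,close):
    # choose the half turn nearest the present joints / inside range
    best=None
    q0=robot.observe()['joints']
    for a in (close,close+np.pi):
        r=Rdown(a); q=kin.ik(pos,r)
        if q is None: continue
        cst=np.abs(np.array(q)-q0).max()
        if best is None or cst<best[0]: best=(cst,r,np.array(q))
    return best
E
python3 - <<'E'
from h import *
ims={}
for cam in ['scene','side']:
    viewer.read_camera(cam)
    for d in viewer.silhouettes('tray4',cam):
        r=rect(d['mask'],cam,3); print(cam,'tray',round(d['confidence'],2),r[0].round(),round(r[1]),round(r[2]),round(r[3],3))
c=viewer.camera_info('wrist'); R=np.array(c['R'])
o=robot.observe()
from scipy.spatial.transform import Rotation as Ro
T=Ro.from_rotvec(o['tcp_rot']).as_matrix()
cp=-R.T@np.array(c['t'])
print('cam in tool',(T.T@(cp-o['tcp_pos'])).round(), (T.T@R[2]).round(3), np.array(c['camera_matrix']).round())
# look at stack: want axis to hit (430,195,120)
off=T.T@(cp-o['tcp_pos']); fw=T.T@R[2]
for a in np.linspace(0,2*np.pi,8,endpoint=False):
    Rt=Ro.from_rotvec(Rdown(a)).as_matrix(); f=Rt@fw; h=380
    C=np.array([430,195,120])-f*(h/-f[2]); p=C-Rt@off
    q=kin.ik(p,Rdown(a)); print(round(a,2),p.round(),None if q is None else np.round(q,2))
E
```

```text
scene tray 0.95 [ 634. -313.] 57 98 1.795
scene tray 0.92 [437. -11.] 65 191 1.38
scene tray 0.63 [ 446. -209.] 54 55 1.335
scene tray 0.63 [ 241. -249.] 61 180 1.544
scene tray 0.56 [639. 323.] 59 139 1.33
side tray 0.85 [ 633. -310.] 54 98 1.837
side tray 0.84 [640. 323.] 62 140 1.342
side tray 0.84 [439.  -8.] 58 181 1.403
side tray 0.72 [ 240. -249.] 54 187 1.551
side tray 0.7 [ 445. -207.] 52 53 1.426
cam in tool [  84.   -1. -170.] [-0.295  0.001  0.955] [[352.   0. 278.]
 [  0. 352. 208.]
 [  0.   0.   1.]]
0.0 [430. 228. 330.] [ 0.25  0.18 -0.9   1.8   0.15  1.23 -0.69]
0.79 [407. 219. 330.] [ 0.29  0.12 -0.91  1.85  0.1   1.22  0.14]
1.57 [397. 195. 330.] [ 0.37  0.07 -0.92  1.89  0.06  1.21  1.  ]
2.36 [406. 172. 330.] [ 0.64  0.11 -1.16  1.88  0.1   1.22  1.81]
3.14 [430. 162. 330.] [ 0.74  0.23 -1.31  1.85  0.24  1.24  2.5 ]
3.93 [453. 171. 330.] [-1.25  0.06  0.87  1.89 -0.05  1.21 -2.71]
4.71 [463. 195. 330.] [ 0.57  0.37 -1.28  1.76  0.37  1.29 -2.37]
5.5 [454. 218. 330.] [ 0.51  0.36 -1.26  1.76  0.36  1.29 -1.62]
```

```bash
python3 - <<'E'
from h import *
print('tcp px',proj('scene',robot.observe()['tcp_pos']), proj('side',robot.observe()['tcp_pos']))
for cam,uv in (('scene',[[62,165],[125,182],[148,160],[160,207],[43,290]]),('side',[[378,172],[412,180],[443,150],[355,190],[265,155],[310,135]])): print(back(cam,uv,0).round())
for z in (300,340,380,420):
  for r in (480,540): print(z,r,kin.ik([r*np.cos(-1.264),r*np.sin(-1.264),z],Rdown(-1.3)))
# height of dryer: top front corner scene (130,100) above base (125,182)
for z in (150,200,250,300): print(z,back('scene',[[50,95],[140,105]],z).round()[:, :2].tolist(),back('side',[[455,95],[395,105]],z).round()[:,:2].tolist())
E
```

```text
tcp px [[140.86117135  83.47630138]] [[474.48647463 132.31191053]]
[[ 411. -802.    0.]
 [ 391. -556.    0.]
 [ 263. -573.    0.]
 [ 439. -383.    0.]
 [ 804. -430.    0.]]
[[ 414. -529.    0.]
 [ 300. -565.    0.]
 [ 294. -808.    0.]
 [ 423. -390.    0.]
 [ 788. -351.    0.]
 [ 740. -569.    0.]]
300 480 [ 1.23289919  0.0949335  -0.04143472  1.89992373  0.00430795  1.1468199
 -0.11012142]
300 540 [ 1.23004824  0.20397566 -0.03265708  1.77135183  0.00719439  1.1663803
 -0.1047632 ]
340 480 [ 1.23173371  0.06503655 -0.03946323  1.84144668  0.00271561  1.23516107
 -0.10854061]
340 540 [ 1.22869238  0.17625331 -0.03077138  1.71466695  0.00568327  1.25075894
 -0.10339056]
380 480 [ 1.23015334e+00  4.21657591e-02 -3.72117711e-02  1.77727819e+00
  1.61798391e-03  1.32217817e+00 -1.07423511e-01]
380 540 [ 1.22692484  0.15492439 -0.02852815  1.6519427   0.00452696  1.33478993
 -0.10232033]
420 480 [ 1.22820857e+00  2.61260647e-02 -3.47700806e-02  1.70741420e+00
  9.20276951e-04  1.40806824e+00 -1.06698749e-01]
420 540 [ 1.22478522  0.13996253 -0.02599228  1.58305541  0.00366807  1.41862239
 -0.10150903]
150 [[268.0, -949.0], [190.0, -630.0]] [[351.0, -952.0], [488.0, -735.0]]
200 [[337.0, -846.0], [265.0, -553.0]] [[322.0, -850.0], [452.0, -647.0]]
250 [[406.0, -744.0], [340.0, -475.0]] [[294.0, -749.0], [415.0, -559.0]]
300 [[475.0, -642.0], [416.0, -398.0]] [[266.0, -647.0], [378.0, -471.0]]
```

View pics/wrist0.png

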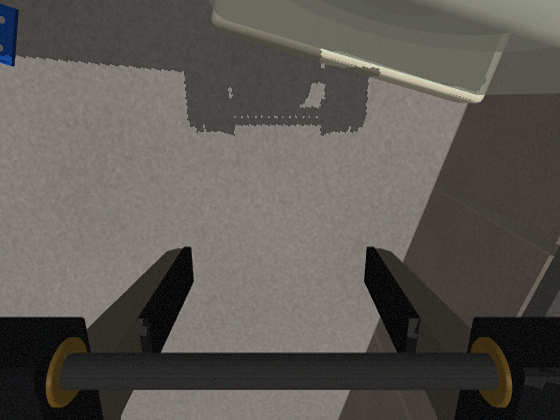

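The dryer takes up x 263–414, y −808…−529, and is about 240 high; in the wrist view it's at (350,60). I'll rise and retract first, then swing and look at trays 1/2, then at the stack with trays 3/4.

```bash
cat > look.py <<'E'
from h import *
import pickle
S={}
robot.goto_joints([1.228,.026,0,1.707,0,1.408,0])
for i,j1 in enumerate((0.3,-0.4)):
    robot.goto_joints([j1,.026,0,1.707,0,1.408,0])
    c=viewer.camera_info('wrist'); snap('wrist',f'w{i+1}.png')
    for d in viewer.silhouettes('tray4','wrist'):
        r=rect(d['mask'],'wrist',3,c); print('tray',round(d['confidence'],2),r[0].round(1),round(r[1]),round(r[2]),round(r[3],3))
    for n in ('bin1_c','bin2_c','bin3_c','bin4_c'):
        if i:
            for d in viewer.pinpoint(n,'wrist'): print(n,round(d['confidence'],2),world('wrist',d['at']).round(1))
    S[i]=c
pickle.dump(S,open('cams.pkl','wb'))
print(robot.observe()['t'],robot.observe()['tcp_pos'].round())
E
python3 look.py
```

```text
tray 0.82 [ 446.8 -208.4] 55 56 1.341
tray 0.81 [436.6 -17.5] 56 159 1.36
tray 0.67 [ 242.5 -248. ] 55 180 1.546
tray 0.6 [ 634.  -309.8] 54 97 1.83
tray 0.88 [ 446.8 -207.6] 54 57 1.342
tray 0.88 [ 241.3 -229.4] 58 150 1.538
tray 0.85 [438.4  -6.6] 55 181 1.375
tray 0.75 [638.9 325.1] 56 139 1.323
tray 0.73 [ 639.6 -331.8] 54 55 1.839
bin1_c 0.73 [431.7 190.2 164.7]
bin1_c 0.35 [427.4 211.9 116.7]
bin2_c 0.6 [428.7 208.3 119.1]
bin4_c 0.66 [282.9 233.8  26.2]
5.5167 [455. 155. 420.]
```

```bash
python3 -c "
import cv2;a=cv2.imread('pics/w2.png');cv2.imwrite('pics/w2c.png',cv2.resize(a,(800,600),interpolation=cv2.INTER_CUBIC))"
```

```text
(no output)
```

View pics/w2c.png

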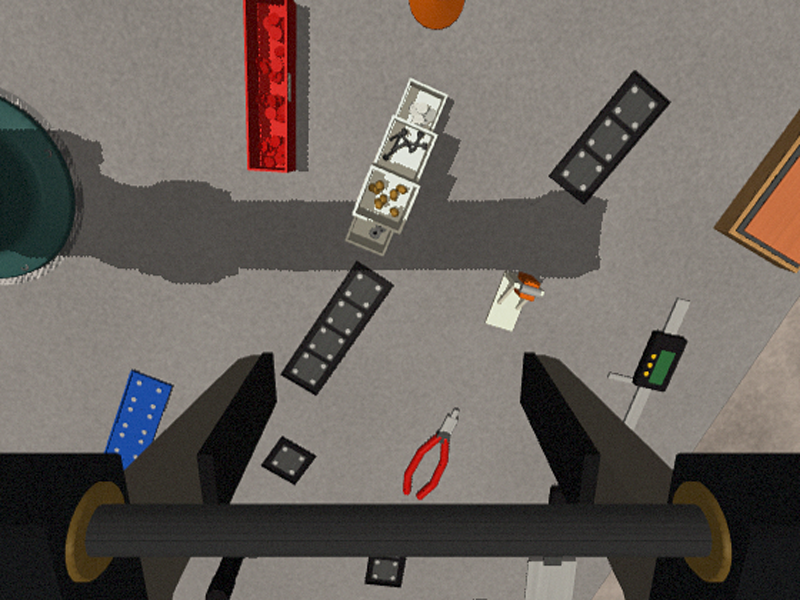

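Trays 3 at (610,135) and 4 at (337,328) are confirmed; the stack is at (390,170) with bin1 at its lower end. I'll back-project its corners.

```bash
python3 - <<'E'
from h import *
import pickle
c=pickle.load(open('cams.pkl','rb'))[1]; s=560/800
def f(n,uv,z):
    P=back('wrist',np.array(uv)*s,z,c)[:,:2]; print(n,P.round(1).tolist(),'mean',P.mean(0).round(1)); return P
B=f('bin1',[[367,164],[419,180],[406,232],[354,215]],189.5)
for i in range(4):
    e=B[(i+1)%4]-B[i]; print(np.linalg.norm(e).round(1),(np.arctan2(e[1],e[0])%np.pi).round(3))
f('bin2 far',[[392,114],[439,126]],143); f('bin3 far',[[410,79],[448,93]],96.5); f('bin4 near',[[345,242],[385,255]],50)
# refine corners on a threshold mask of bin1 region
im=cv2.imread('pics/w2.png'); g=cv2.cvtColor(cv2.resize(im[40:190,225:340],None,fx=5,fy=5,interpolation=cv2.INTER_CUBIC),cv2.COLOR_BGR2GRAY); cv2.imwrite('pics/w2d.png',cv2.resize(im[40:190,225:340],None,fx=4,fy=4,interpolation=cv2.INTER_CUBIC))
E
```

```text
bin1 [[408.4, 207.8], [450.2, 212.3], [456.8, 170.8], [413.4, 167.4]] mean [432.2 189.6]
42.0 0.106
42.0 1.729
43.6 0.079
40.7 1.693
bin2 far [[411.0, 250.6], [451.2, 257.1]] mean [431.1 253.9]
bin3 far [[413.3, 286.3], [450.0, 288.9]] mean [431.6 287.6]
bin4 near [[411.6, 113.5], [457.2, 116.9]] mean [434.4 115.2]
```

View pics/w2d.png

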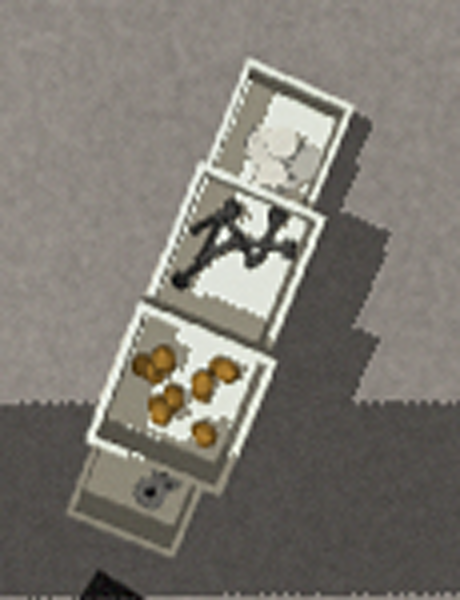

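```bash
python3 - <<'E'
from h import *
import pickle
from scipy.optimize import least_squares
c=pickle.load(open('cams.pkl','rb'))[1]
# local frame: origin centre of bin4, y along long axis (towards +y), corners (lx,ly,z): left=-20.75
W=20.75
far=83.75
obs=[((-W,far-84+0.25,189.5),(140,300)),((W,far-84+.25,189.5),(273,355)),((-W,far-125.5,189.5),(88,442)),
((-W,far-42,143),(203,165)),((W,far-42,143),(323,213)),((-W,far,96.5),(248,62)),((W,far,96.5),(352,103)),((-W,-far,50),(68,513)),((W,-far,50),(180,555))]
L=np.array([o[0] for o in obs]); uv=np.array([o[1] for o in obs])/4.+[225,40]-.5+.125
def mod(p):
    x,y,a=p; ex=np.array([np.sin(a),-np.cos(a)]); ey=np.array([np.cos(a),np.sin(a)])
    return np.c_[np.array([x,y])+L[:,:1]*ex+L[:,1:2]*ey,L[:,2]]
r=least_squares(lambda p:(proj('wrist',mod(p),c)-uv).ravel(),[432,200,1.6],x_scale=[1,1,.01])
print(r.x,(r.fun.reshape(-1,2)).round(1).tolist())
x,y,a=r.x
for n,o in ((1,far-105),(2,far-84),(3,far-63),(4,0)): print(n,(np.array([x,y])+o*np.array([np.cos(a),np.sin(a)])).round(1))
E
```

```text
[432.01343538 206.74553932   1.58572356] [[-0.8, 2.4], [0.7, 2.9], [-0.9, 2.0], [-2.0, 0.8], [-0.2, 2.4], [-0.8, -3.9], [2.7, -1.2], [2.6, -3.7], [-0.5, -4.4]]
1 [432.3 185.5]
2 [432.  206.5]
3 [431.7 227.5]
4 [432.  206.7]
```

```bash
python3 - <<'E'
from h import *
import pickle
from scipy.optimize import least_squares
c=pickle.load(open('cams.pkl','rb'))[1]
W=20.75; far=83.75
obs=[((-W,far-84+0.25,189.5),(140,300)),((W,far-84+.25,189.5),(273,355)),((-W,far-125.5,189.5),(88,442)),
((-W,far-42,143),(203,165)),((W,far-42,143),(323,213)),((-W,far,50),(248,62)),((W,far,50),(352,103)),((-W,-far,96.5),(68,513)),((W,-far,96.5),(180,555))]
L=np.array([o[0] for o in obs]); uv=np.array([o[1] for o in obs])/4.+[225,40]-.5+.125
def mod(p):
    x,y,a=p; ex=np.array([np.sin(a),-np.cos(a)]); ey=np.array([np.cos(a),np.sin(a)])
    return np.c_[np.array([x,y])+L[:,:1]*ex+L[:,1:2]*ey,L[:,2]]
r=least_squares(lambda p:(proj('wrist',mod(p),c)-uv).ravel(),[432,200,1.6],x_scale=[1,1,.01])
print(r.x,(r.fun.reshape(-1,2)).round(1).tolist())
x,y,a=r.x
for n,o in ((1,far-105),(2,far-84),(3,far-105),(4,0)): print(n,(np.array([x,y])+o*np.array([np.cos(a),np.sin(a)])).round(1))
E
```

```text
[431.98915098 209.22186931   1.58222241] [[0.0, 0.2], [1.5, 0.9], [-0.3, -0.1], [-1.1, -1.3], [0.7, 0.5], [-0.6, -1.4], [0.3, 0.2], [0.0, 0.5], [-0.8, 0.7]]
1 [432.2 188. ]
2 [432. 209.]
3 [432.2 188. ]
4 [432.  209.2]
```

The refit is clean (≤1.5 px): bin3 is over the lower-y three cells and the stack's long axis is at 1.582 rad. Bin1 goes first.

```bash
cat > pp.py <<'E'
from h import *
PICK={1:(432.2,188.,139.5),2:(432.,209.,93.),3:(432.2,188.,46.5),4:(432.,209.2,0.)}
TRAY={1:(446.6,-208,1.342),2:(634,-310.5,1.825),3:(639.5,324,1.33),4:(438.5,-7.5,1.382)}
YAW=1.582
def go(p,close):
    b=bestrot(p,close); robot.movep(p,b[1]); return b[1]
def st(tag):
    o=robot.observe(); print(tag,round(o['t'],1),o['tcp_pos'].round(1),'w',round(o['grip_width']*92,1),'f',round(o['grip_force'],1),o['contact_force'].round(1))
def pick(n,x=None,y=None,yaw=YAW,newtons=20):
    X,Y,zb=PICK[n]; x=X if x is None else x; y=Y if y is None else y
    z=zb+11
    grip(.85,newtons)
    go([x,y,z+85],yaw-np.pi/2); st('above')
    robot.servo_line([x,y,z],feed=100); st('at')
    grip(0.0,newtons); st('gripped')
    zu=max(z+65,150); robot.servo_line([x,y,zu],feed=120); st('lifted')
    return zu
def place(n,zu):
    x,y,yaw=TRAY[n]
    go([x,y,zu],yaw-np.pi/2); st('over tray')
    robot.servo_line([x,y,40],feed=200)
    robot.servo_line([x,y,12.8],feed=50); st('down')
    grip(.75); robot.servo_line([x,y,130],feed=200); st('released')
E
python3 - <<'E'
from pp import *
zu=pick(1); snap('wrist','w3.png'); place(1,zu)
snap('scene','s3.png')
E
```

```text
above 6.7 [433.3 188.3 236.6] w 78.1 f 0.0 [0.1 0.6 1.7]
at 7.7 [432.7 188.2 151.1] w 77.8 f 0.0 [-0.1 -0.1  0.4]
gripped 8.3 [432.2 188.  150.6] w 41.7 f 20.0 [-0.4  0.1  1.7]
lifted 9.0 [431.7 187.8 214.9] w 41.3 f 20.0 [-0.3  0.1 -1. ]
over tray 10.6 [ 447.1 -206.6  215.3] w 41.3 f 20.0 [-0.3 -0.3 -0.3]
down 12.3 [ 446.4 -208.    12.4] w 41.3 f 20.0 [-1.   0.2 -0.4]
released 13.6 [ 446.  -207.6  129.3] w 69.0 f 0.0 [-0.2 -0.1  0.9]
```

View pics/s3.png

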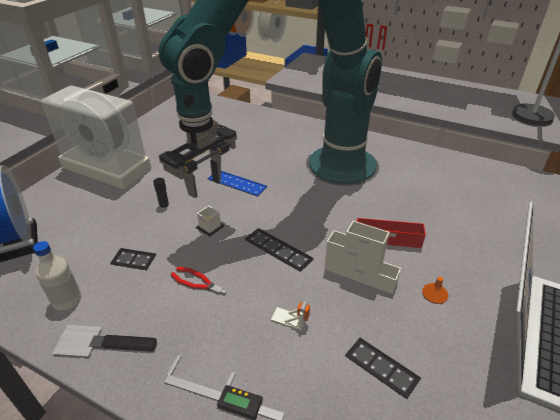

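Bin1 stands in tray1 at (209,221), and the stack at (362,255) is undisturbed. On to bin2.

```bash
python3 - <<'E'
from pp import *
zu=pick(2); place(2,zu)
snap('scene','s4.png'); snap('wrist','w4.png')
E
```

```text
above 15.5 [432.5 207.7 188.9] w 78.3 f 0.0 [ 0.1  0.5 -0.1]
at 16.5 [432.5 209.1 104.4] w 78.3 f 0.0 [ 0.  -0.7 -1.6]
gripped 17.2 [432.1 209.  104.1] w 41.5 f 19.9 [-0.5  0.3  0.7]
lifted 17.9 [431.5 208.8 168.5] w 41.3 f 19.9 [ 0.8  0.2 -1.2]
over tray 19.9 [ 634.6 -308.7  168.8] w 41.6 f 19.9 [ 0.4  1.5 -1.4]
down 21.4 [ 633.8 -310.4   12.4] w 41.7 f 20.0 [ 0.1  0.4 -0.7]
released 22.7 [ 633.3 -309.9  129. ] w 68.7 f 0.0 [-0.2 -0.9 -1. ]
```

View pics/s4.png

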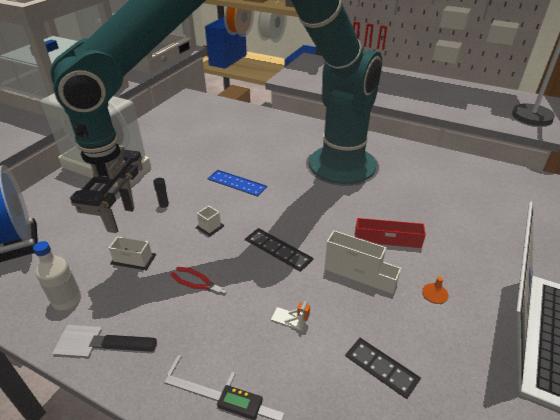

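Bin2 stands in tray2 at (131,250), level. On to bin3.

```bash
python3 - <<'E'
from pp import *
zu=pick(3); place(3,zu)
zu=pick(4); place(4,zu)
robot.servo_line([438.5,-7.5,320],feed=250)
snap('side','d5.png'); snap('scene','s5.png')
for cam in ('scene','side'):
    viewer.read_camera(cam)
    for n in ('bin1_c','bin2_c','bin3_c','bin4_c','bracket'):
        for d in viewer.pinpoint(n,cam)[:2]: print(cam,n,round(d['confidence'],2),world(cam,d['at']).round(0))
E
```

```text
above 25.1 [433.  187.4 142.7] w 78.1 f 0.0 [ 0.4 -0.6  0.3]
at 26.1 [432.6 188.1  57.9] w 77.9 f 0.0 [ 0.1 -1.   0.7]
gripped 26.7 [432.2 188.1  57.6] w 41.4 f 19.9 [ 0.1 -0.2  1.1]
lifted 27.6 [431.7 187.8 149.4] w 41.6 f 19.9 [ 0.3  0.3 -1. ]
over tray 28.6 [638.7 322.7 149.2] w 41.3 f 19.9 [-0.1  0.3 -1.1]
down 30.0 [639.3 323.9  12.4] w 41.3 f 20.0 [ 0.1 -0.   0.2]
released 31.3 [638.6 323.9 128.9] w 69.0 f 0.0 [ 0.2  0.1 -0.6]
above 32.6 [433.9 210.2  96.7] w 78.0 f 0.0 [-0.5  0.4  0.2]
at 33.6 [432.5 209.3  11.4] w 78.5 f 0.0 [-0.2  0.5  0.8]
gripped 34.2 [431.9 209.3  11.1] w 41.4 f 20.0 [-1.3  0.2  1.8]
lifted 35.5 [431.5 208.9 149.3] w 41.6 f 20.0 [ 0.5 -0.2 -1.9]
over tray 36.4 [438.7  -6.1 149.9] w 41.1 f 20.0 [-0.3 -0.4 -1.9]
down 37.8 [438.4  -7.7  12.5] w 41.4 f 20.0 [ 0.1  0.5 -1.6]
released 39.1 [437.9  -7.2 129.4] w 68.9 f 0.0 [0.6 0.1 0.2]
scene bin1_c 0.67 [ 442. -210.   28.]
scene bin1_c 0.22 [ 634. -314.   26.]
scene bin2_c 0.86 [ 636. -311.   27.]
scene bin3_c 0.75 [637. 323.  23.]
scene bin4_c 0.77 [272. 231.  27.]
scene bin4_c 0.57 [435. -14.  27.]
scene bracket 0.87 [621. 114.   6.]
side bin1_c 0.59 [ 448. -206.   27.]
side bin2_c 0.58 [ 634. -309.   23.]
side bin3_c 0.77 [635. 323.  26.]
side bin4_c 0.78 [280. 231.  24.]
side bin4_c 0.63 [439. -10.  28.]
side bracket 0.92 [618. 112.   2.]
```

```bash
python3 -c "
import cv2,numpy as np
a=cv2.imread('pics/s5.png')[160:400,90:450];b=cv2.imread('pics/d5.png')[150:350,90:390]
a=cv2.resize(a,(800,533));b=cv2.resize(b,(800,533))
cv2.imwrite('pics/s5c.png',a);cv2.imwrite('pics/d5c.png',b)"
```

```text
(no output)
```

View pics/s5c.png

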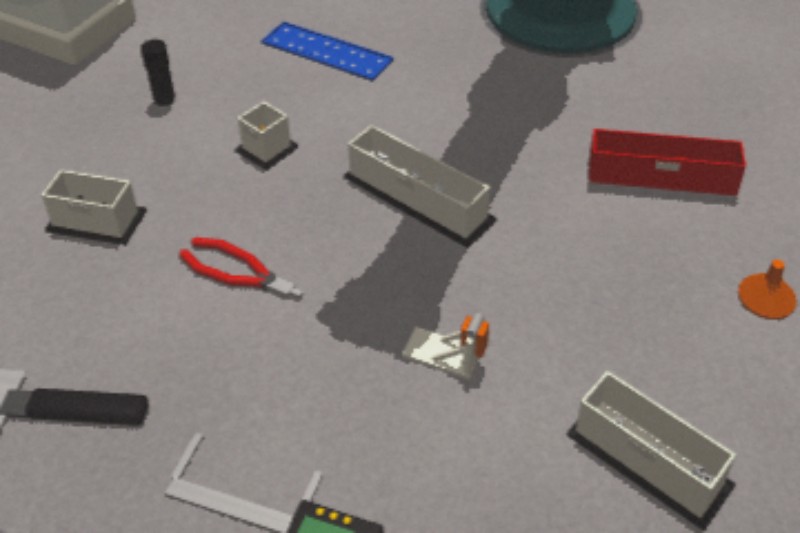

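View pics/d5c.png

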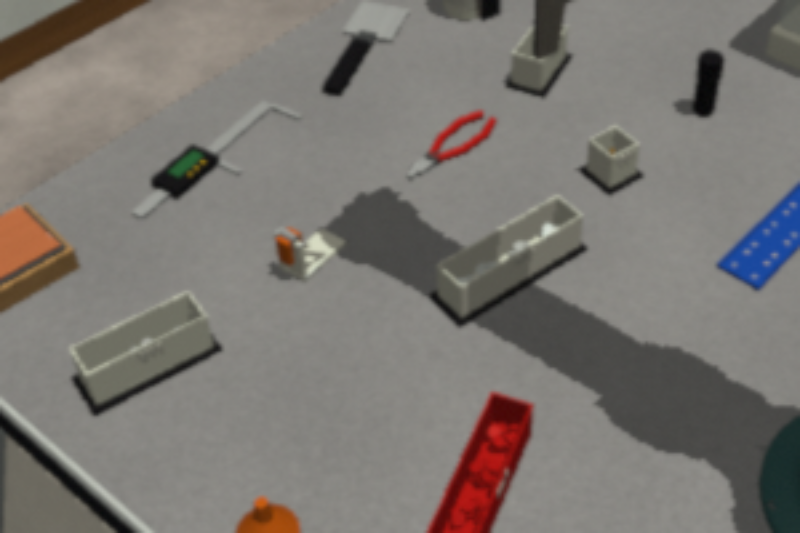

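All four bins stand in their own trays and the bracket is unmoved. One last wrist check, looking down, of the margins at bins 3 and 4.

```bash
python3 - <<'E'
from h import *
ims=[]
for i,(j1,n) in enumerate(((-.12,'a'),(-.55,'b'),(.3,'c'))):
    robot.goto_joints([j1,.026,0,1.707,0,1.408,0] if n!='b' else [j1,.14,0,1.583,0,1.4186,0])
    c=viewer.camera_info('wrist'); im=viewer.read_camera('wrist'); ims.append(im[20:320,60:460])
    for k in (1,2,3,4):
        for d in viewer.silhouettes(f'bin{k}_c','wrist')[:2]:
            # silhouettes: outline of the top rim dominates from above
            r=rect(d['mask'],'wrist',51.5,c); print(n,k,round(d['confidence'],2),r[0].round(1),round(r[1]),round(r[2]),round(r[3],3))
g=np.hstack([cv2.resize(ims[0],(400,300)),cv2.resize(ims[1],(400,300))]); g2=np.hstack([ims[2],np.zeros_like(ims[2])])
cv2.imwrite('pics/f.png',np.vstack([g,g2])[:,:,::-1])
E
```

```text
a 1 0.87 [ 448.4 -195.8] 45 65 1.323
a 2 0.78 [ 625.4 -279.6] 48 84 1.809
a 3 0.57 [625.2 250.9] 6 28 0.118
a 3 0.47 [612.6 118.4] 47 77 1.557
a 4 0.83 [303.4 182.7] 52 77 1.883
a 4 0.59 [438.9  -6. ] 43 171 1.371
b 2 0.71 [ 616.8 -248.1] 41 53 1.84
b 3 0.9 [632.5 326.1] 58 126 1.318
b 4 0.95 [287.7 234.1] 54 168 1.901
b 4 0.78 [437.1   2.3] 46 187 1.355
c 1 0.64 [ 446.9 -203.2] 41 48 1.336
c 2 0.75 [ 629.3 -302.6] 50 103 1.807
c 4 0.91 [437.6 -19.6] 46 144 1.371
```

View pics/f.png

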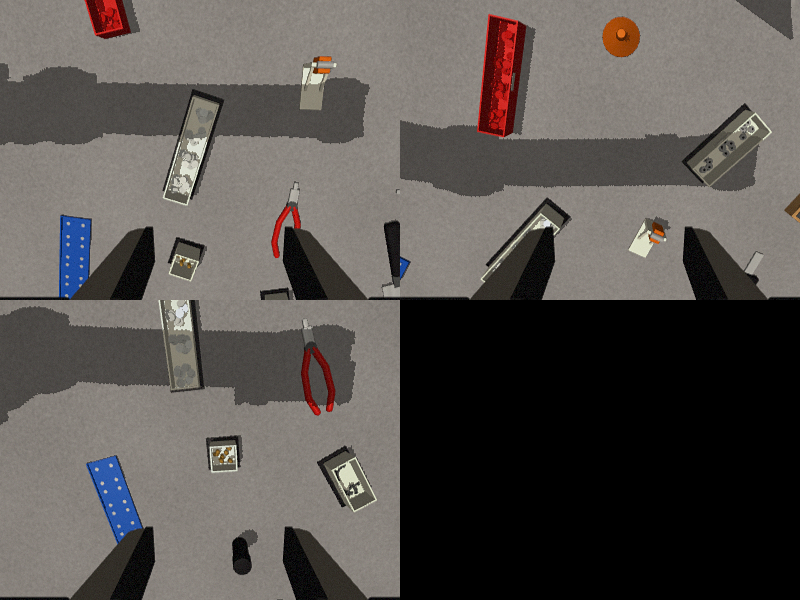

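The views show bin4 (192,150), bin3 (730,145), bin1 (224,455) and bin2 (348,480) all centred and flat in their trays. Bin4 measures (439,−6) against its tray's (438.5,−7). Handing in.

```bash
python3 -c "
from h import *
print(robot.observe()['t']); print(robot.job_done())"
```

```text
44.7583
the job is handed in; nothing more can be done
None
```

All four bins are upright and flat in their own trays, the bracket was left alone, and the job was handed in at 44.8 s of the 115 s limit.

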